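# Lock the round utensil box with its hairpin spring clip

## Robot

A 6-joint arm with a two-finger parallel gripper is mounted at the origin on the work surface. World frame = base frame: x ahead of the robot, y to its left, z up, the work surface at z = 0. Lengths are in m, angles in degrees, forces in N, time in s.
With the tool pointing down it reaches from about 0.3 to 0.75 m from the base axis. Payload 8.5 kg.
Tool frame: the origin (TCP) lies at the very end of the fingers, on their centre line; the grasp point (between the pads) lies 19 mm behind it; z points along the fingers, y is the direction in which the jaws open and shut (so a half turn about z gives the same grasp; the last joint's range is limited). The gripper opens to 85 mm and grips with 20 to 120 N. Pads are 22 mm wide; open, the fingers measure 114 mm over their backs; the gripper's body (76 mm by 85 mm) begins 54 mm behind the grasp point. The pads swing forward as they close: fully open they stand 13 mm farther back than shut.
Start: joints at [-75.877, 21.807, 74.336, -0, 83.858, -12.336], TCP at [0.245, -0.492, 0.196] pointing down, gripper open.
Joint ranges: [-178.18, 178.18], [-50.72, 133.34], [12.68, 142.11], [-81.47, 261.47], [9.98, 163.14], [-165.26, 165.26]. Speed limits (degrees/s): [136.94, 136.94, 180, 180, 180, 180].

## Interface

Orientations are given as a 3x3 rotation matrix whose columns are the frame's x, y, z axes.
In Python, from rig import env, vision, close_job, spotter gives the robot as it stands. The module is installed in compiled form; this text tells all that it offers.
- The arm moves only by the tool jog_arm, never from a script. Its argument "plan" is a list that holds one entry, the list of rows, each a list of 6 numbers: the shift along the tool's x, y, z in units of 40 mm (1.0 is 40 mm), then the turn, a rotation vector about the tool's x, y, z in units of 0.15 rad (1.0 is 0.15 rad). A call has 1 to 10 rows; each row shifts and turns the commanded pose from where the row before left it, along the tool's axes as they then stand; what a row does not reach is not made up. A row lasts 1/10 s, in which the tool goes at most 50 mm and 8.59 degrees, less where a joint would pass 70% of its speed; a pose out of reach is approached as far as the arm can. A call with a number of a shift or a turn outside -1 to 1 is refused whole. A call with a gripper value outside its range is refused whole. "grip" is the opening, from -1 (shut) to 1 (fully open), set as the call begins (left out, the last holds). The fingers move at their own pace and stop on an object; "squeeze" is the grip in N (left out, the last holds). Time passes only in rows, so rows that do not move let the fingers close. It gives the time, the measured TCP pose, the force and the opening at its end, in the units of the state.
- env.observe(): the state, without advancing time (a new reading comes with each control period).
- vision.get_image(name): name is "scene" or "top" or "wrist"; returns (picture, depth): 420x560x3 uint8, red, green, blue; 420x560 float32, m along the optical axis (not along the pixel's ray), 0 where there is no reading.
- vision.camera_info(name): a dict with "fx", "fy", "cx", "cy" (pixels), "rvec" (rotation vector, rad) and "tvec" (3), from world to camera coordinates, as OpenCV has them. Camera axes: x right, y down, z forward; pixel columns grow to the right and rows downward; lengths in m; the calibration is good to about 2 mm. The wrist camera is an equidistant fisheye: a pixel r from the principal point sees the ray r / f radians off the axis. A picture is of the moment at which its call begins: read the wrist's pose just before it. camera_info takes no time and is no camera call; for the wrist camera it gives the pose at the moment of the call.
- close_job(): hands the job in, once; it reports no verdict.
Trained networks look in the newest picture that a camera, given by its name, has taken for a name from the list of things; names that differ only in an ending like _2 or _b are one class to them, and where a whole thing is asked for, a point or a joint stands for the part that bears it (a point fixed in the world has none). Each returns a list of dicts, best first, with "score" (0 to 1); they miss things now and then, are a little off and sometimes report something else, mostly with a low value. They report only what shows in the picture. A call takes as long as a camera call. They do not tell look-alikes from the thing itself.
- spotter.trace(camera, query): "pixels" (420x560 bool, what is visible of it) and "rect" ([left, top, right, bottom] in pixels, round what is visible of it).
The state is a dict: "time_s": time; "q": joint angles; "qvel": joint speeds; "joint_efforts": joint torques, N m; "position": TCP position; "tool_rot": TCP orientation; "ft_force": force on the tool from outside, world axes, zero at the start; "wrist_torque": the same for the moment, N m; "grip_width": finger opening in m.
Only numpy, scipy, OpenCV 4.12 (cv2) and the standard library are available. Lean on these libraries where they do the work, as an engineer would, in place of code of your own. Each camera call takes 0.05 s, during which the arm holds its last target.

## Task

Lock the lid of the round bentwood box: pick up the brass hairpin spring clip by its bamboo grip and push it sideways, open end first, onto the neck of the post that stands up through that box's lid, under the knob, until it snaps fully home. Leave the clip there, lying level on the lid, and do not disturb the tea bowl.

Things in the scene. Friction and masses are not known exactly. Their poses are not given: they have to be found in the camera images.
- clip: hairpin spring clip, 112 mm long, 41 mm wide, about 90 g, lying flat on the shelf. Origin: centre of the underside of its grip, a pale bamboo block 26 mm long (x), 18 mm wide (y), 28 mm tall, taken from above across its width. z up; x runs from the grip along the two brass legs (x 18 to 99 mm, 10 mm thick, z 0 to 10 mm) to the open end. A bamboo stop bar between the legs ends at x = 56 mm
- clip_seat (a point): middle of the clip's seat, where the post's neck ends up: at (64, 0, 5) mm in the clip's frame, halfway up the legs' thickness. Ahead of it the legs pinch in to a 9 mm gap at x = 72 mm (the bulge), then flare to a mouth about 33 mm wide. The legs spring apart: some 5 to 10 N of push along the clip's x takes the bulge past a 14 mm neck, and it snaps shut behind
- round_neck (a point): point on the axis of the round box's upright post, 14 mm above the lid, halfway up its neck: a shank 14 mm thick and 28 mm long, lid to knob. Knob 30 mm wide, 16 mm tall, its top 98 mm above the shelf. Box: pale wood, fixed, 130 mm across, flat lid 54 mm above the shelf, post in its middle. The clip goes on between lid and knob, from any side. The square box's like post is wrong
- tea_bowl: brown glazed tea bowl with a pale crackled rim, 120 mm across and 75 mm high, standing loose; origin at the centre of its foot. Leave it alone
Mind the look-alikes: they are no part of the job. Leave any grey or purple look-alike of the clip alone.

How it is judged:
By the outcome, as a careful person would: the job done as asked, in the order asked, and still so for the second after the job is handed in, with the robot touching nothing.
It also fails if it takes over 35 s, if anything falls off the work surface, if the arm or the gripper's body presses on something with over 40 N, if the wrist force passes 120 N, or if a joint passes its speed limit or range.

## Working session

There is one attempt and no reset: what is moved stays moved. The work goes in short steps, Python scripts to look and compute and a tool call to move; the robot and the scene stay as the last step left them, time stands still between calls to the robot, and variables do not carry over. Pictures are saved under pics/ and viewed, and the job is handed in when it is done.

Besides the shell and the picture viewer there is one more tool, called after "Request:" by a JSON object that holds its "name" and its "arguments", one argument or row to a line. jog_arm: Moves the arm, as the interface text tells. Its arguments: {"type":"object","properties":{"plan":{"type":"array"},"grip":{"type":"number"},"squeeze":{"type":"number"}},"required":["plan"]}

```bash
mkdir -p pics; cat > h.py <<'E'
import numpy as np, cv2
from rig import env, vision, close_job, spotter
def cam(n):
    c=vision.camera_info(n); R,_=cv2.Rodrigues(np.array(c["rvec"],float)); return c,R,np.array(c["tvec"],float).ravel()
def unproj(n,u,v,d):
    c,R,t=cam(n); u=np.asarray(u,float);v=np.asarray(v,float);d=np.asarray(d,float)
    P=np.stack([(u-c["cx"])/c["fx"]*d,(v-c["cy"])/c["fy"]*d,d],-1)
    return (P-t)@R
def proj(n,P):
    c,R,t=cam(n); p=np.atleast_2d(P)@R.T+t
    return np.stack([c["fx"]*p[:,0]/p[:,2]+c["cx"],c["fy"]*p[:,1]/p[:,2]+c["cy"]],-1)
def save(n,im): cv2.imwrite("pics/"+n+".png",im[:,:,::-1])
E
python3 - <<'E'
from h import *
for n in ["top","scene"]:
    im,d=vision.get_image(n); save(n+"1",im); np.savez(""+n+".npz",im=im,d=d)
    for q in ["clip","round_neck","tea_bowl"]:
        try:
            for r in spotter.trace(n,q): print(n,q,round(r["score"],2),r["rect"],r["pixels"].sum())
        except Exception as e: print(n,q,e)
print(env.observe())
E
```

```text
top clip 0.85 [239.3, 277.8, 250.3, 317.9] 272
top clip 0.76 [314.3, 95.3, 358.9, 136.7] 438
top clip 0.62 [300.0, 295.9, 313.8, 327.7] 253
top clip 0.52 [266.6, 220.8, 284.1, 267.4] 351
top round_neck 0.72 [351.4, 158.6, 410.5, 217.0] 2657
top tea_bowl 0.55 [119.5, 273.4, 172.6, 328.6] 2359
top tea_bowl 0.33 [271.6, 235.4, 280.7, 264.4] 199
scene clip 0.95 [266.1, 340.4, 290.0, 413.6] 736
scene clip 0.93 [218.7, 141.2, 252.8, 168.2] 357
scene clip 0.76 [170.5, 158.0, 200.2, 202.6] 423
scene clip 0.58 [223.5, 185.8, 270.0, 229.1] 512
scene round_neck 0.92 [127.3, 272.2, 202.8, 354.7] 4845
scene tea_bowl 0.97 [285.4, 83.9, 335.8, 126.9] 1787
{'time_s': 0.4, 'q': array([-7.58767090e+01,  2.18123066e+01,  7.43434694e+01, -2.03099256e-04,
        8.38590066e+01, -1.23356497e+01]), 'qvel': array([ 0.01296398, -0.09780932, -0.01669773, -0.02693438, -0.00836816,
       -0.02100713]), 'joint_efforts': array([-1.99531336e-03, -4.47918284e+01, -2.31235331e+01, -2.04756948e-04,
        1.25146507e-03,  1.16544155e-05]), 'position': array([ 0.24503531, -0.49231593,  0.19552381]), 'tool_rot': array([[ 8.95253719e-01,  4.45556702e-01, -6.63736245e-05],
       [ 4.45556704e-01, -8.95253685e-01,  2.49346830e-04],
       [ 5.16769192e-05, -2.52801890e-04, -9.99999967e-01]]), 'ft_force': array([-0.32614884, -0.59944596, -0.63237946]), 'wrist_torque': array([ 0.00927651, -0.03282686, -0.00970881]), 'grip_width': 0.08566013807343022}
```

View pics/top1.png

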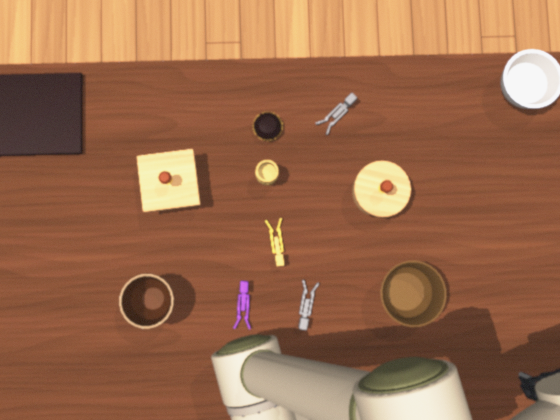

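View pics/scene1.png

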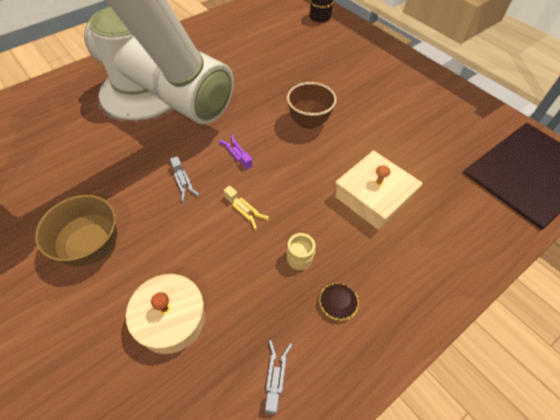

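```bash
python3 - <<'E'
import numpy as np,cv2
z=np.load("top.npz")["im"]; a=cv2.resize(z[90:335,230:420],None,fx=3,fy=3,interpolation=cv2.INTER_CUBIC)
cv2.imwrite("pics/topcrop.png",cv2.resize(a,(465,600))[:,:,::-1])
E
```

```text
(no output)
```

View pics/topcrop.png

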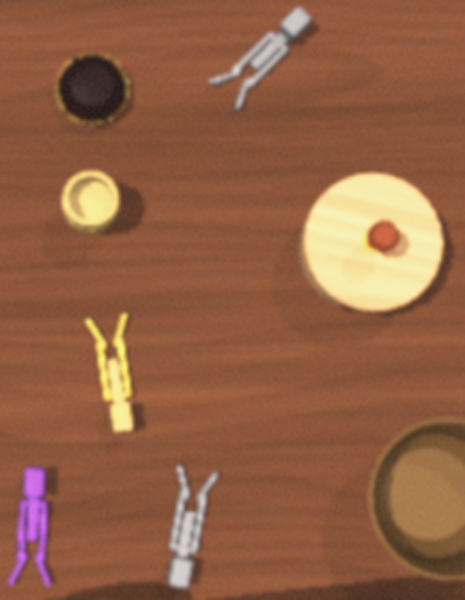

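The top picture shows four clip-shaped things:
- Brass-yellow clip at about (277,243), grip toward (280,261), mouth up at (274,222).
- Grey clip at (337,114).
- Grey clip at (308,305).
- Purple clip at (243,305).

Only the yellow one has brass legs and a bamboo grip, and the enlarged crop confirms it. The round box is at (382,188) and the square one, which is the wrong one, is at (169,181). The tea bowl is at (147,301). Next I'll measure positions.

```bash
python3 - <<'E'
from h import *
for n,rois in {"top":dict(clip=(262,215,292,270),knob=(375,175,400,198),lid=(352,158,412,218)),"scene":dict(clip=(220,182,272,232),knob=(148,288,172,310),lid=(125,270,206,330))}.items():
    z=np.load(n+".npz"); im,d=z["im"],z["d"]
    V,U=np.mgrid[0:420,0:560]; P=unproj(n,U,V,d)
    hsv=cv2.cvtColor(im,cv2.COLOR_RGB2HSV)
    for k,(a,b,c,e) in rois.items():
        roi=np.zeros((420,560),bool); roi[b:e,a:c]=1; roi&=d>0
        H,S,Vv=hsv[...,0],hsv[...,1],hsv[...,2]
        if k=="clip":
            m=roi&(H>17)&(H<35)&(Vv>140)
            g=m&(P[...,2]>0.021)
            print(n,"clip n",m.sum(),"ctr",P[m].mean(0),"grip top n",g.sum(),P[g].mean(0) if g.any() else 0)
            pts=P[m][:,:2]; w=pts-pts.mean(0); _,_,vt=np.linalg.svd(w,full_matrices=False); print("axis",vt[0],"extent",np.ptp(w@vt[0]),np.ptp(w@vt[1]))
            r=cv2.minAreaRect(pts.astype(np.float32)*1000); print(r)
        elif k=="knob":
            m=roi&(P[...,2]>0.085); print(n,k,m.sum(),P[m].mean(0),P[m].max(0),P[m].min(0))
            (cx,cy),rr=cv2.minEnclosingCircle((P[m][:,:2]*1000).astype(np.float32)); print(cx,cy,rr)
        else:
            m=roi&(abs(P[...,2]-0.054)<0.006); (cx,cy),rr=cv2.minEnclosingCircle((P[m][:,:2]*1000).astype(np.float32)); print(n,k,m.sum(),cx,cy,rr,P[m].mean(0))
print(cam("wrist"))
E
```

```text
top clip n 442 ctr [ 0.49325274 -0.00893926  0.01084025] grip top n 84 [ 0.45288205 -0.01414861  0.02827108]
axis [-0.99245674 -0.12259532] extent 0.1141323468294643 0.04122658752701189
((494.9666748046875, -4.16465950012207), (111.48310852050781, 40.859458923339844), 0.5190770626068115)
top knob 147 [ 0.60977172 -0.25404413  0.09671093] [ 0.62511377 -0.2409053   0.10298186] [ 0.59556179 -0.26975468  0.08640348]
610.2210083007812 -255.2007598876953 14.898887634277344
top lid 2300 610.4496459960938 -254.91094970703125 65.19261169433594 [ 0.60958947 -0.25408922  0.05450688]
scene clip n 569 ctr [ 0.49260936 -0.00932487  0.01010959] grip top n 97 [ 0.45665001 -0.01596242  0.02652104]
axis [0.99009981 0.14036508] extent 0.13068117692973724 0.04632974571292381
((486.1015319824219, -6.848598480224609), (130.5939483642578, 45.845237731933594), 5.634284973144531)
scene knob 265 [ 0.61481278 -0.2561907   0.09519424] [ 0.62707761 -0.24151104  0.10004193] [ 0.59819816 -0.27080556  0.08514196]
612.2029418945312 -256.2732849121094 14.900468826293945
scene lid 3239 611.925048828125 -256.2810363769531 65.04366302490234 [ 0.60708839 -0.25049804  0.0534519 ]
({'fx': 325.19226210127806, 'fy': 325.19226210127806, 'cx': 279.7829604294747, 'cy': 208.12335491825706, 'rvec': array([-2.45445451,  1.5194119 ,  0.22172599]), 'tvec': array([-0.54959596, -0.03711904,  0.37915477])}, array([[ 4.45923634e-01, -8.95071002e-01,  1.18568648e-04],
       [-8.57710528e-01, -4.27272796e-01,  2.85955606e-01],
       [-2.55899909e-01, -1.27616060e-01, -9.58242859e-01]]), array([-0.54959596, -0.03711904,  0.37915477]))
```

```bash
cat >> h.py <<'E'
from scipy.spatial.transform import Rotation as Ro
def rows(target,yaw,n,tilt0=True):
    """rows from measured pose to TCP target, tool z down, tool x at world yaw (deg); turning first rows as needed"""
    s=env.observe(); p=s["position"].copy(); R=s["tool_rot"].copy()
    y=np.radians(yaw); Rt=np.array([[np.cos(y),np.sin(y),0],[np.sin(y),-np.cos(y),0],[0,0,-1.]])
    out=[]; d=(np.array(target)-p)/n
    for i in range(n):
        rv=Ro.from_matrix(R.T@Rt).as_rotvec()/(n-i)
        r=np.round(np.r_[R.T@(np.array(target)-p)/(n-i)/0.04, rv/0.15],2); out.append(r.tolist())
        p=p+R@r[:3]*.04; R=R@Ro.from_rotvec(r[3:]*.15).as_matrix()
    for r in out: print(r,",")
    print("end",p.round(4),"yaw",np.degrees(np.arctan2(R[1,0],R[0,0])).round(2))
E
python3 - <<'E'
from h import *
c,R,t=cam("wrist"); s=env.observe(); print("cam in tool",s["tool_rot"].T@(-R.T@t-s["position"]))
rows([0.44,-0.02,0.16],7.5,15)
E
```

```text
cam in tool [ 0.07307275 -0.0004482  -0.17847422]
[0.64, -0.56, 0.06, -0.0, -0.0, 0.15] ,
[0.63, -0.57, 0.06, -0.0, -0.0, 0.15] ,
[0.62, -0.59, 0.06, -0.0, -0.0, 0.15] ,
[0.6, -0.6, 0.06, -0.0, -0.0, 0.15] ,
[0.59, -0.62, 0.06, -0.0, 0.0, 0.15] ,
[0.57, -0.63, 0.06, -0.0, 0.0, 0.15] ,
[0.56, -0.64, 0.06, -0.0, 0.0, 0.15] ,
[0.55, -0.65, 0.06, -0.0, 0.0, 0.14] ,
[0.53, -0.67, 0.06, -0.0, 0.0, 0.15] ,
[0.52, -0.68, 0.06, -0.0, 0.0, 0.14] ,
[0.5, -0.69, 0.06, -0.0, 0.0, 0.15] ,
[0.49, -0.7, 0.06, -0.0, 0.0, 0.14] ,
[0.47, -0.71, 0.06, -0.0, 0.0, 0.15] ,
[0.46, -0.71, 0.06, -0.0, 0.0, 0.14] ,
[0.44, -0.73, 0.05, -0.0, 0.0, 0.15] ,
end [ 0.4401 -0.0199  0.16  ] yaw 7.47
```

Request:
{"name": "jog_arm", "arguments": {
  "plan": [
    [[0.64,-0.56,0.06,0,0,0.15],[0.63,-0.57,0.06,0,0,0.15],[0.62,-0.59,0.06,0,0,0.15],[0.6,-0.6,0.06,0,0,0.15],[0.59,-0.62,0.06,0,0,0.15],[0.57,-0.63,0.06,0,0,0.15],[0.56,-0.64,0.06,0,0,0.15],[0.55,-0.65,0.06,0,0,0.14],[0.53,-0.67,0.06,0,0,0.15],[0.52,-0.68,0.06,0,0,0.14]]
  ],
  "grip": 1
}}

```text
time_s: 1.4
position: [0.3754, -0.176, 0.1717]
tool_rot: [[0.972, 0.236, 0.0], [0.236, -0.972, -0.0], [0.0, 0.0, -1.0]]
ft_force: [0.9, -0.6, 0.3]
grip_width: 0.0855
```

Request:
{"name": "jog_arm", "arguments": {
  "plan": [
    [[0.5,-0.69,0.06,0,0,0.15],[0.49,-0.7,0.06,0,0,0.14],[0.47,-0.71,0.06,0,0,0.15],[0.46,-0.71,0.06,0,0,0.14],[0.44,-0.73,0.05,0,0,0.15],[0,0,0,0,0,0],[0,0,0,0,0,0]]
  ]
}}

```text
time_s: 2.1
position: [0.4401, -0.0197, 0.16]
tool_rot: [[0.991, 0.132, -0.0], [0.132, -0.991, -0.0], [-0.0, 0.0, -1.0]]
ft_force: [0.7, 0.2, -0.1]
grip_width: 0.0855
```

```bash
cat >> h.py <<'E'
def wrist(name):
    c,R,t=cam("wrist"); im,d=vision.get_image("wrist"); save(name,im)
    V,U=np.mgrid[0:420,0:560].astype(float); x=U-c["cx"];y=V-c["cy"]; r=np.hypot(x,y)+1e-9; th=r/c["fx"]
    T=np.tan(th); P=np.stack([T*x/r*d,T*y/r*d,d],-1)
    return im,d,(P-t)@R
E
python3 - <<'E'
from h import *
s=env.observe(); print(s["time_s"],s["position"],s["grip_width"])
im,d,P=wrist("w1")
hsv=cv2.cvtColor(im,cv2.COLOR_RGB2HSV); H,S,V=[hsv[...,i] for i in range(3)]
m=(d>0)&(H>17)&(H<35)&(V>140)&(np.linalg.norm(P[...,:2]-[0.49,-0.009],axis=2)<0.08)&(P[...,2]<0.05)&(P[...,2]>-.01)
pts=P[m][:,:2]; print(m.sum(),cv2.minAreaRect((pts*1000).astype(np.float32)))
g=m&(P[...,2]>0.024); gp=P[g][:,:2]; print("grip",g.sum(),gp.mean(0),cv2.minAreaRect((gp*1000).astype(np.float32)),np.median(P[g][:,2]))
w=pts-pts.mean(0);_,_,vt=np.linalg.svd(w,full_matrices=False);print(vt[0],np.degrees(np.arctan2(*vt[0][::-1])))
print(np.argwhere(m).min(0),np.argwhere(m).max(0))
np.savez("w1.npz",P=P,m=m,im=im)
E
```

```text
2.1 [ 0.44009655 -0.01965421  0.15998636] 0.08545900499167759
1745 ((496.2650146484375, -7.499263763427734), (111.5728530883789, 40.7718505859375), 6.046391487121582)
grip 464 [ 0.4536862  -0.01327084] ((453.45379638671875, -13.230201721191406), (24.972009658813477, 16.706195831298828), 7.7183098793029785) 0.028042976538280258
[-0.99229762 -0.12387667] -172.88411069351625
[ 75 257] [187 297]
```

View pics/w1.png

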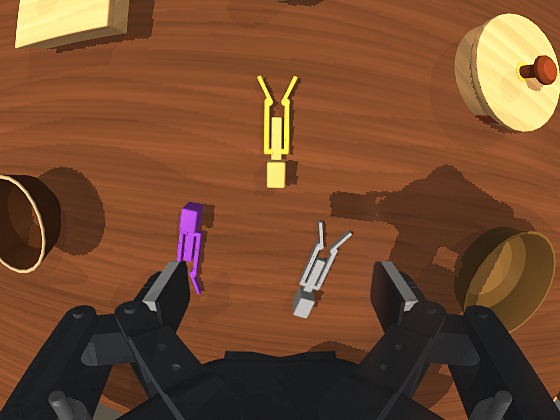

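```bash
python3 - <<'E'
from h import *
z=np.load("w1.npz");P=z["P"]; hsv=cv2.cvtColor(z["im"],cv2.COLOR_RGB2HSV)
m=(hsv[...,0]>130)&(hsv[...,0]<160)&(hsv[...,1]>120)&(P[...,2]<.05); print("purple",P[m].min(0),P[m].max(0))
print(P[225:240,340:352].reshape(-1,3).mean(0))
rows([0.4535,-0.0133,0.006],7.1,8)
E
```

```text
purple [ 0.29518988  0.05834473 -0.00196673] [0.40751108 0.09021516 0.03009663]
[ 0.3952756  -0.09937203  0.00327923]
[0.04, -0.02, 0.48, 0.0, 0.0, 0.01] ,
[0.05, -0.02, 0.48, 0.0, 0.0, 0.01] ,
[0.04, -0.02, 0.48, 0.0, 0.0, 0.0] ,
[0.05, -0.01, 0.48, 0.0, 0.0, 0.01] ,
[0.04, -0.02, 0.48, 0.0, 0.0, 0.0] ,
[0.05, -0.01, 0.48, 0.0, 0.0, 0.01] ,
[0.04, -0.02, 0.49, 0.0, 0.0, 0.0] ,
[0.05, -0.01, 0.48, 0.0, 0.0, 0.01] ,
end [ 0.4536 -0.0133  0.006 ] yaw 7.06
```

Request:
{"name": "jog_arm", "arguments": {
  "plan": [
    [[0.05,-0.02,0.48,0,0,0.01],[0.05,-0.02,0.48,0,0,0.01],[0.04,-0.02,0.48,0,0,0],[0.05,-0.01,0.48,0,0,0.01],[0.04,-0.02,0.48,0,0,0],[0.05,-0.01,0.48,0,0,0.01],[0.04,-0.02,0.49,0,0,0],[0.05,-0.01,0.48,0,0,0.01],[0,0,0,0,0,0]]
  ],
  "grip": 0.2
}}

```text
time_s: 3.05
position: [0.453, -0.0137, 0.0046]
tool_rot: [[0.993, 0.121, -0.004], [0.121, -0.993, 0.001], [-0.003, -0.001, -1.0]]
ft_force: [0.1, -0.4, -0.1]
grip_width: 0.0511
```

Request:
{"name": "jog_arm", "arguments": {
  "plan": [
    [[0,0,0,0,0,0],[0,0,0,0,0,0],[0,0,0,0,0,0],[0,0,0,0,0,0],[0,0,0,0,0,0],[0,0,0,0,0,0]]
  ],
  "grip": -1,
  "squeeze": 60
}}

```text
time_s: 3.65
position: [0.4542, -0.0129, 0.0062]
tool_rot: [[0.992, 0.123, 0.0], [0.123, -0.992, -0.0], [0.0, 0.0, -1.0]]
ft_force: [0.2, -0.2, 0.3]
grip_width: -0.0
```

The fingers shut to zero width, so the grasp missed. I'll look before doing anything else.

```bash
python3 - <<'E'
from h import *
s=env.observe(); print(s["position"],s["grip_width"],s["ft_force"])
im,d,P=wrist("w2"); np.savez("w2.npz",im=im,d=d,P=P)
im,d=vision.get_image("scene"); save("s2",cv2.resize(im[140:280,170:330],None,fx=4,fy=4,interpolation=cv2.INTER_CUBIC)[:560,:640])
E
```

```text
[ 0.4541892  -0.01287122  0.00620259] -2.541818970957974e-05 [ 0.15513471 -0.16018817  0.33019583]
```

View pics/w2.png

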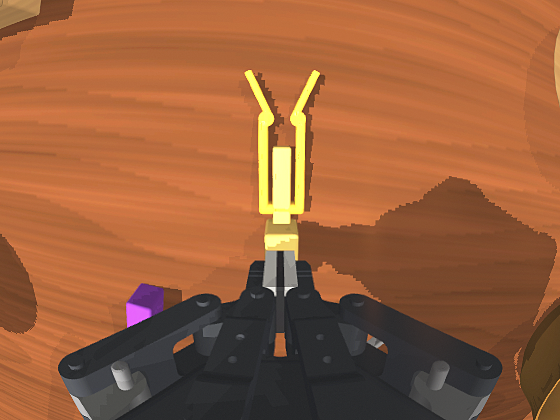

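View pics/s2.png

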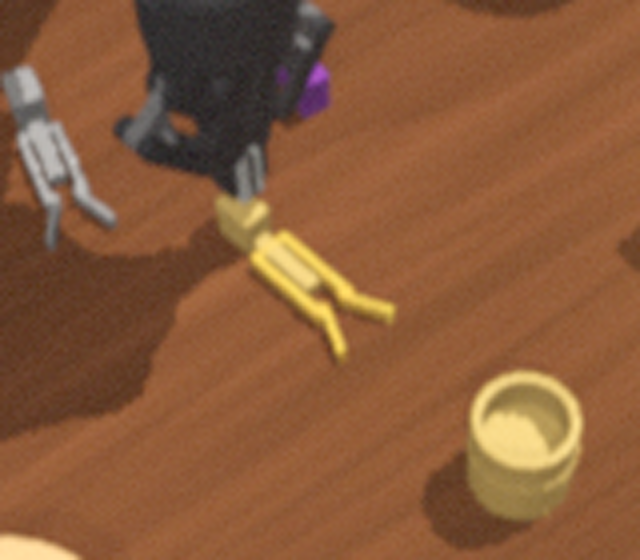

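```bash
python3 - <<'E'
from h import *
z=np.load("w2.npz"); P=z["P"];im=z["im"]
hsv=cv2.cvtColor(im,cv2.COLOR_RGB2HSV); H,S,V=[hsv[...,i] for i in range(3)]
m=(z["d"]>0)&(H>15)&(H<35)&(V>140)&(S>60)&(np.linalg.norm(P[...,:2]-[0.51,-0.009],axis=2)<0.08)&(P[...,2]<0.05)&(P[...,2]>.003)
pts=P[m][:,:2]; print(m.sum(),cv2.minAreaRect((pts*1000).astype(np.float32)),pts.min(0),pts.max(0))
g=m&(P[...,2]>0.024); gp=P[g][:,:2]; print("grip",g.sum(),gp.mean(0),gp.min(0),gp.max(0),cv2.minAreaRect((gp*1000).astype(np.float32)))
f=(S<40)&(P[...,2]<.08); f[:230]=0;f[290:]=0;f[:,:262]=0;f[:,302:]=0
print("finger",P[f].min(0),P[f].max(0))
for r in range(215,300,5): print(r,im[r,278],im[r,285],P[r,278].round(4),P[r,285].round(4))
E
```

```text
5204 ((502.0083923339844, -3.0361251831054688), (100.56365203857422, 38.98269271850586), 1.375886082649231) [ 0.45215421 -0.02318732] [0.55268942 0.0175278 ]
grip 646 [ 0.46209504 -0.01231586] [ 0.45215421 -0.0219443 ] [ 0.46689004 -0.0029642 ] ((458.70001220703125, -12.31050968170166), (15.523259162902832, 17.423933029174805), 8.058948516845703)
finger [ 0.45932329 -0.02127135  0.04661537] [ 0.46662062 -0.00342415  0.07999944]
215 [255 255 167] [255 255 166] [ 0.4705 -0.0094  0.0095] [ 0.4712 -0.0133  0.0103]
220 [255 255 166] [255 255 167] [ 0.4677 -0.0097  0.0101] [ 0.4683 -0.0137  0.0104]
225 [175 138  70] [171 135  68] [ 0.4657 -0.01    0.0127] [ 0.4659 -0.0139  0.0122]
230 [179 145  75] [179 143  74] [ 0.466  -0.01    0.0217] [ 0.4663 -0.0138  0.0213]
235 [255 248 126] [255 253 133] [ 0.4656 -0.0101  0.028 ] [ 0.466  -0.0137  0.0279]
240 [255 255 166] [255 255 167] [ 0.4629 -0.0104  0.0281] [ 0.4631 -0.0141  0.0275]
245 [242 209 104] [244 214 107] [ 0.4597 -0.0108  0.0271] [ 0.4606 -0.0144  0.0283]
250 [195 153  79] [216 178 115] [ 0.4656 -0.0102  0.047 ] [ 0.4657 -0.0134  0.0464]
255 [37 34 36] [159 158 151] [ 0.4653 -0.0102  0.0519] [ 0.4658 -0.0133  0.0522]
260 [38 35 36] [149 147 142] [ 0.465  -0.0103  0.0564] [ 0.4652 -0.0134  0.0561]
265 [38 35 38] [149 147 142] [ 0.4653 -0.0103  0.0619] [ 0.4658 -0.0132  0.0622]
270 [41 39 40] [150 148 142] [ 0.4646 -0.0104  0.0652] [ 0.4652 -0.0132  0.0657]
275 [37 36 37] [152 149 144] [ 0.4651 -0.0104  0.0704] [ 0.4659 -0.013   0.0713]
280 [38 36 38] [147 145 140] [ 0.4654 -0.0103  0.0751] [ 0.466  -0.013   0.0755]
285 [37 34 37] [145 143 139] [ 0.4655 -0.0103  0.0791] [ 0.4654 -0.013   0.0783]
290 [66 65 66] [211 208 202] [ 0.4637 -0.0106  0.0798] [ 0.4643 -0.0131  0.0802]
295 [57 58 58] [172 170 165] [ 0.4615 -0.0108  0.0797] [ 0.4616 -0.0135  0.0794]
```

The wrist depth puts the grip's front at x 0.466, so the clip hasn't moved. The visible fingertips end near z=0.046 instead of 0.006, so they seem to have shut above the grip. I'll check this against the scene camera.

```bash
python3 - <<'E'
from h import *
n="scene"; im,d=vision.get_image(n); V,U=np.mgrid[0:420,0:560]; P=unproj(n,U,V,d)
print(env.observe()["position"], proj(n,[[.454,-.013,.006],[.454,-.013,.046],[.454,-.013,.079]]))
for z in np.arange(0.01,0.1,0.005):
    m=(abs(P[...,2]-z)<0.0025)&(np.linalg.norm(P[...,:2]-[.454,-.013],axis=2)<0.05)
    if m.any(): print(round(z,3),m.sum(),P[m].min(0).round(3),P[m].max(0).round(3), im[m].mean(0).round())
save("s3",cv2.resize(im[165:225,200:275],None,fx=8,fy=8,interpolation=cv2.INTER_NEAREST))
E
```

```text
[ 0.45411785 -0.01284963  0.00603101] [[231.28153156 196.29579739]
 [229.77788291 185.07902084]
 [228.44515446 175.13725868]]
0.01 130 [ 0.45  -0.024  0.008] [0.504 0.001 0.012] [228. 196. 105.]
0.015 18 [ 0.444 -0.025  0.013] [ 0.484 -0.008  0.017] [159. 131.  76.]
0.02 17 [ 0.444 -0.025  0.018] [ 0.468 -0.007  0.022] [149. 123.  69.]
0.025 47 [ 0.444 -0.025  0.023] [ 0.469 -0.005  0.027] [183. 154.  90.]
0.03 25 [ 0.446 -0.025  0.028] [ 0.467 -0.007  0.03 ] [193. 164.  96.]
0.04 1 [ 0.461 -0.02   0.042] [ 0.461 -0.02   0.042] [165. 141.  99.]
0.045 6 [ 0.464 -0.019  0.044] [ 0.467 -0.007  0.047] [143. 122. 101.]
0.05 12 [ 0.461 -0.024  0.049] [ 0.468 -0.001  0.052] [124. 112.  99.]
0.055 23 [ 0.453 -0.029  0.053] [ 0.468 -0.001  0.057] [106.  91.  79.]
0.06 22 [ 0.453 -0.028  0.058] [ 0.467 -0.     0.062] [90. 83. 79.]
0.065 21 [ 0.456 -0.028  0.063] [ 0.467 -0.     0.067] [84. 76. 72.]
0.07 15 [ 0.457 -0.027  0.068] [ 0.468 -0.003  0.072] [93. 89. 85.]
0.075 16 [ 0.461 -0.027  0.073] [ 0.468 -0.003  0.077] [90. 86. 82.]
0.08 12 [ 0.461 -0.027  0.078] [ 0.468 -0.007  0.082] [94. 89. 86.]
0.085 21 [ 0.46  -0.041  0.083] [0.47  0.007 0.087] [73. 60. 54.]
0.09 42 [ 0.446 -0.043  0.088] [0.472 0.021 0.092] [61. 49. 46.]
0.095 82 [ 0.448 -0.046  0.093] [0.473 0.024 0.097] [56. 47. 46.]
```

View pics/s3.png

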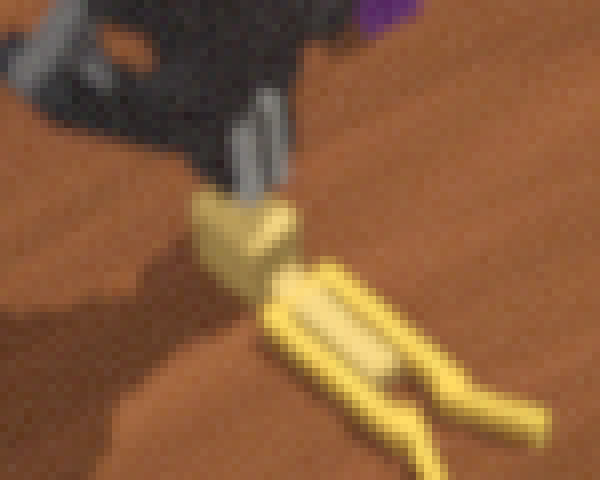

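Both cameras agree. The pads' ends are at z≈0.044 while the reported TCP is 0.006, with x and y correct. The real fingertips are therefore about 38 mm short of the reported TCP. I'll treat the tip as reported z + 0.038, open, lower by 38 mm while watching the force, and regrasp.

Request:
{"name": "jog_arm", "arguments": {
  "plan": [
    [[0,0,0,0,0,0],[0,0,0,0,0,0],[0,0,0,0,0,0],[0,0,0,0,0,0],[0,0,0,0,0,0]]
  ],
  "grip": 0.2
}}

```text
time_s: 4.3
position: [0.4541, -0.0129, 0.006]
tool_rot: [[0.992, 0.122, -0.0], [0.122, -0.992, 0.0], [-0.0, -0.0, -1.0]]
ft_force: [-0.4, 0.4, 0.8]
grip_width: 0.0512
```

Request:
{"name": "jog_arm", "arguments": {
  "plan": [
    [[0,0,0.2,0,0,0],[0,0,0.2,0,0,0],[0,0,0.2,0,0,0],[0,0,0,0,0,0]]
  ]
}}

```text
time_s: 4.7
position: [0.4534, -0.0127, -0.0192]
tool_rot: [[0.992, 0.122, -0.002], [0.122, -0.992, 0.001], [-0.002, -0.001, -1.0]]
ft_force: [-0.5, 0.6, -0.1]
grip_width: 0.0514
```

Request:
{"name": "jog_arm", "arguments": {
  "plan": [
    [[0,0,0.12,0,0,0],[0,0,0.12,0,0,0],[0,0,0.1,0,0,0],[0,0,0,0,0,0]]
  ]
}}

```text
time_s: 5.1
position: [0.4539, -0.0128, -0.032]
tool_rot: [[0.992, 0.122, -0.001], [0.122, -0.992, 0.0], [-0.001, -0.0, -1.0]]
ft_force: [0.3, 0.7, -0.1]
grip_width: 0.0513
```

Request:
{"name": "jog_arm", "arguments": {
  "plan": [
    [[0,0,0,0,0,0],[0,0,0,0,0,0],[0,0,0,0,0,0],[0,0,0,0,0,0],[0,0,0,0,0,0],[0,0,0,0,0,0]]
  ],
  "grip": -1,
  "squeeze": 60
}}

```text
time_s: 5.7
position: [0.4543, -0.013, -0.0312]
tool_rot: [[0.992, 0.123, 0.001], [0.123, -0.992, -0.0], [0.001, 0.0, -1.0]]
ft_force: [-0.7, -0.4, 5.7]
grip_width: 0.0169
```

Clip gripped (opening 16.9 mm). Lifting straight up, then I'll check the hold.

Request:
{"name": "jog_arm", "arguments": {
  "plan": [
    [[0,0,-0.3,0,0,0],[0,0,-0.6,0,0,0],[0,0,-0.7,0,0,0],[0,0,-0.7,0,0,0],[0,0,-0.6,0,0,0],[0,0,-0.35,0,0,0],[0,0,0,0,0,0]]
  ]
}}

```text
time_s: 6.4
position: [0.4549, -0.0131, 0.0998]
tool_rot: [[0.992, 0.123, 0.003], [0.123, -0.992, -0.001], [0.003, 0.001, -1.0]]
ft_force: [0.2, 0.4, -1.6]
grip_width: 0.0169
```

```bash
python3 - <<'E'
from h import *
s=env.observe(); print(s["position"],s["grip_width"],s["ft_force"])
rows([0.500,-0.209,0.10],-22.7,9)
E
```

```text
[ 0.45490461 -0.01307037  0.09981414] 0.016918863704418474 [ 0.17523612  0.37959061 -1.55655333]
[0.06, 0.56, 0.0, 0.0, -0.0, 0.38] ,
[0.09, 0.55, 0.0, 0.0, -0.0, 0.39] ,
[0.12, 0.54, 0.0, 0.0, -0.0, 0.38] ,
[0.15, 0.54, 0.0, 0.0, -0.0, 0.39] ,
[0.18, 0.53, 0.0, 0.0, -0.0, 0.38] ,
[0.21, 0.52, 0.0, -0.0, -0.01, 0.39] ,
[0.24, 0.5, 0.0, 0.0, -0.0, 0.38] ,
[0.28, 0.49, 0.0, 0.0, -0.01, 0.39] ,
[0.3, 0.47, 0.0, 0.0, -0.0, 0.38] ,
end [ 0.5    -0.2092  0.1001] yaw -22.69
```

Request:
{"name": "jog_arm", "arguments": {
  "plan": [
    [[0.06,0.56,0,0,0,0.38],[0.09,0.55,0,0,0,0.39],[0.12,0.54,0,0,0,0.38],[0.15,0.54,0,0,0,0.39],[0.18,0.53,0,0,0,0.38],[0.21,0.52,0,0,0,0.39],[0.24,0.5,0,0,0,0.38],[0.28,0.49,0,0,0,0.39],[0.3,0.47,0,0,0,0.38],[0,0,0,0,0,0]]
  ]
}}

```text
time_s: 7.4
position: [0.4992, -0.211, 0.0968]
tool_rot: [[0.921, -0.389, -0.001], [-0.389, -0.921, 0.0], [-0.001, 0.0, -1.0]]
ft_force: [0.4, -0.0, -1.2]
grip_width: 0.0164
```

Request:
{"name": "jog_arm", "arguments": {
  "plan": [
    [[0,0,0,0,0,0],[0,0,0,0,0,0]]
  ]
}}

```text
time_s: 7.6
position: [0.4988, -0.2081, 0.0978]
tool_rot: [[0.923, -0.385, -0.001], [-0.385, -0.923, 0.001], [-0.002, -0.0, -1.0]]
ft_force: [-0.7, 0.4, -0.7]
grip_width: 0.0168
```

```bash
cat >> h.py <<'E'
def look(name):
    s=env.observe(); p=s["position"];R=s["tool_rot"]
    print(s["time_s"],p.round(4),"yaw",np.degrees(np.arctan2(R[1,0],R[0,0])).round(2),s["grip_width"].round(4) if hasattr(s["grip_width"],'round') else s["grip_width"],s["ft_force"].round(1))
    im,d,P=wrist(name); T=(P-p)@R   # tool coords
    np.savez(name+".npz",im=im,d=d,P=P,T=T); return im,d,P,T
E
python3 - <<'E'
from h import *
im,d,P,T=look("w3")
hsv=cv2.cvtColor(im,cv2.COLOR_RGB2HSV); H,S,V=[hsv[...,i] for i in range(3)]
# clip in tool coords
m=(d>0)&(T[...,2]>-0.01)&(T[...,2]<0.045)&(abs(T[...,1])<0.03)&(T[...,0]>-.02)&(T[...,0]<.12)&(H>15)&(H<36)
t=T[m]; print("clip",m.sum(),t.min(0),t.max(0))
for a in np.arange(0.005,0.105,0.01):
    k=m&(abs(T[...,0]-a)<0.005); 
    if k.any(): print(round(a,3),k.sum(),"y",T[k][:,1].min().round(4),T[k][:,1].max().round(4),"z",np.percentile(T[k][:,2],[5,50]).round(4))
k=(d>0)&(P[...,2]>0.085)&(np.linalg.norm(P[...,:2]-[.611,-.2555],axis=2)<0.03)&(H<12)
if k.any(): print("knob",k.sum(),cv2.minEnclosingCircle((P[k][:,:2]*1000).astype(np.float32)),P[k][:,2].max())
k=(d>0)&(abs(P[...,2]-.054)<0.005)&(np.linalg.norm(P[...,:2]-[.611,-.2555],axis=2)<0.08)
print("lid",k.sum(),cv2.minEnclosingCircle((P[k][:,:2]*1000).astype(np.float32)),np.median(P[k][:,2]))
E
```

```text
7.6 [ 0.4988 -0.2081  0.0978] yaw -22.63 0.01677971922553882 [-0.7  0.4 -0.7]
clip 5332 [ 0.05742211 -0.02999533  0.00725971] [0.11993982 0.02999144 0.04499979]
0.055 122 y -0.0106 0.0112 z [0.0425 0.0437]
0.065 673 y -0.0296 0.0297 z [0.0424 0.0435]
0.075 844 y -0.0295 0.03 z [0.0423 0.0435]
0.085 950 y -0.03 0.03 z [0.0423 0.0435]
0.095 933 y -0.03 0.03 z [0.0422 0.0434]
knob 1991 ((610.6835327148438, -254.39990234375), 14.880016326904297) 0.1006978556529872
lid 17633 ((610.5914306640625, -254.63485717773438), 65.08680725097656) 0.05415085226250402
```

View pics/w3.png

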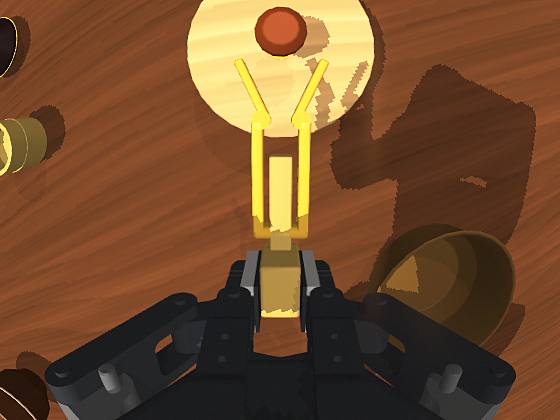

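```bash
cat >> h.py <<'E'
def clipm(im,d,T):
    H=cv2.cvtColor(im,cv2.COLOR_RGB2HSV)[...,0]
    m=(d>0)&(T[...,2]>-0.07)&(T[...,2]<-0.022)&(abs(T[...,1])<0.03)&(T[...,0]>-.02)&(T[...,0]<.115)&(H>13)&(H<36)
    for a in np.arange(0.005,0.115,0.01):
        k=m&(abs(T[...,0]-a)<0.005)
        if k.any():
            y=T[k][:,1]; print(round(a,3),k.sum(),"y",y.min().round(4),y.max().round(4),"mid",((y.min()+y.max())/2).round(4),"z",np.percentile(T[k][:,2],[5,50]).round(4))
    t=T[m]; print("xmax",t[:,0].max(),t[:,0].min()); return m
E
python3 - <<'E'
from h import *
z=np.load("w3.npz"); clipm(z["im"],z["d"],z["T"])
E
```

```text
0.005 868 y -0.0165 0.0157 mid -0.0004 z [-0.0603 -0.0593]
0.015 1742 y -0.0153 0.0147 mid -0.0003 z [-0.0619 -0.0474]
0.025 1094 y -0.0131 0.0122 mid -0.0005 z [-0.0422 -0.0412]
0.035 1034 y -0.0129 0.0121 mid -0.0004 z [-0.0423 -0.0413]
0.045 1087 y -0.013 0.0122 mid -0.0004 z [-0.0424 -0.0412]
0.055 873 y -0.0125 0.0125 mid 0.0 z [-0.0423 -0.0411]
0.065 666 y -0.0128 0.0124 mid -0.0002 z [-0.0422 -0.0412]
0.075 653 y -0.0126 0.0129 mid 0.0002 z [-0.0422 -0.0412]
0.085 513 y -0.0176 0.0172 mid -0.0002 z [-0.0422 -0.0411]
0.095 313 y -0.0198 0.0193 mid -0.0003 z [-0.0421 -0.041 ]
xmax 0.09692979021782062 -0.014133665474553265
```

The clip hangs level and central: mid y ≈ -0.3 mm, open end at 97 mm, underside at tool z -0.031. The post is at about (0.6107, -0.2550). I'll lower to clip-underside z≈0.057, which means TCP z 0.026, short of the post.

```bash
python3 - <<'E'
from h import *
rows([0.500,-0.2087,0.026],-22.7,6)
E
```

```text
[0.01, 0.0, 0.3, -0.0, 0.0, 0.0] ,
[0.0, 0.0, 0.3, -0.0, 0.0, 0.0] ,
[0.01, 0.0, 0.3, -0.0, 0.0, 0.0] ,
[0.0, 0.0, 0.3, -0.0, 0.0, 0.0] ,
[0.01, 0.0, 0.3, -0.0, 0.0, 0.0] ,
[0.0, 0.0, 0.3, -0.0, 0.01, 0.01] ,
end [ 0.4999 -0.2085  0.026 ] yaw -22.71
```

Request:
{"name": "jog_arm", "arguments": {
  "plan": [
    [[0,0,0.3,0,0,0],[0,0,0.3,0,0,0],[0,0,0.3,0,0,0],[0,0,0.3,0,0,0],[0,0,0.3,0,0,0],[0,0,0.3,0,0,0],[0,0,0,0,0,0],[0,0,0,0,0,0],[0,0,0,0,0,0]]
  ]
}}

```text
time_s: 8.55
position: [0.4996, -0.2092, 0.0269]
tool_rot: [[0.923, -0.386, 0.001], [-0.386, -0.923, -0.001], [0.001, 0.0, -1.0]]
ft_force: [0.5, -0.6, -0.7]
grip_width: 0.0169
```

```bash
python3 - <<'E'
from h import *
im,d,P,T=look("w4"); clipm(im,d,T)
H=cv2.cvtColor(im,cv2.COLOR_RGB2HSV)[...,0]
k=(d>0)&(P[...,2]>0.085)&(np.linalg.norm(P[...,:2]-[.611,-.2555],axis=2)<0.03)&((H<12)|(H>170))
if k.any(): 
    print("knob",k.sum(),cv2.minEnclosingCircle((P[k][:,:2]*1000).astype(np.float32)),P[k][:,2].max()); print("tool",cv2.minEnclosingCircle((T[k][:,:2]*1000).astype(np.float32)))
k=(d>0)&(abs(P[...,2]-.054)<0.003)&(np.linalg.norm(P[...,:2]-[.611,-.2555],axis=2)<0.08); print("lid z",np.median(P[k][:,2]))
im,d=vision.get_image("scene"); save("s4",cv2.resize(im[230:360,110:260],None,fx=4,fy=4,interpolation=cv2.INTER_CUBIC))
E
```

```text
8.55 [ 0.4996 -0.2092  0.0269] yaw -22.7 0.016932924655067568 [ 0.5 -0.6 -0.7]
0.005 857 y -0.0171 0.0156 mid -0.0008 z [-0.0605 -0.0593]
0.015 1733 y -0.0155 0.0147 mid -0.0004 z [-0.0613 -0.0471]
0.025 1087 y -0.0131 0.0122 mid -0.0004 z [-0.0422 -0.0412]
0.035 1030 y -0.0129 0.0121 mid -0.0004 z [-0.0424 -0.0413]
0.045 1087 y -0.013 0.0123 mid -0.0004 z [-0.0423 -0.0413]
0.055 1317 y -0.0238 0.0218 mid -0.001 z [-0.0421 -0.0406]
0.065 2670 y -0.03 0.03 mid -0.0 z [-0.0417 -0.0275]
0.075 2807 y -0.03 0.03 mid -0.0 z [-0.0417 -0.0274]
0.085 2806 y -0.03 0.0299 mid -0.0 z [-0.0415 -0.0274]
0.095 2627 y -0.03 0.03 mid -0.0 z [-0.0413 -0.0273]
0.105 2662 y -0.03 0.03 mid -0.0 z [-0.0284 -0.0272]
xmax 0.11499974902577054 -0.013867231347892542
knob 1524 ((605.6734619140625, -251.95355224609375), 13.620105743408203) 0.0996915848150086
tool ((114.44105529785156, -1.5361456871032715), 13.620471000671387)
lid z 0.054166534622310136
```

View pics/w4.png

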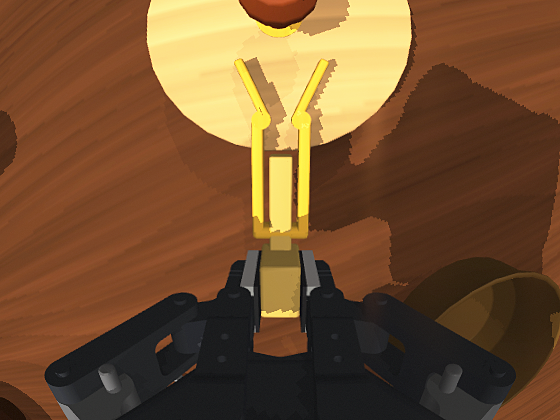

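View pics/s4.png

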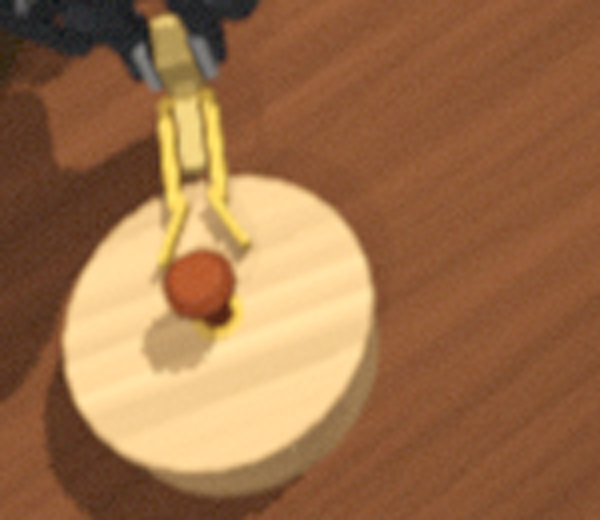

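The scene and wrist pictures show the mouth about 24 mm short of the post axis, aligned within 0.5 mm, legs 4 mm above the lid and below the knob. Advancing along tool x.

Request:
{"name": "jog_arm", "arguments": {
  "plan": [
    [[0.15,0,0,0,0,0],[0.15,0,0,0,0,0],[0.15,0,0,0,0,0],[0.15,0,0,0,0,0],[0.15,0,0,0,0,0],[0.15,0,0,0,0,0],[0,0,0,0,0,0],[0,0,0,0,0,0]]
  ]
}}

```text
time_s: 9.45
position: [0.5324, -0.2228, 0.0263]
tool_rot: [[0.923, -0.386, -0.0], [-0.386, -0.923, 0.0], [-0.0, -0.0, -1.0]]
ft_force: [0.5, -0.4, -1.2]
grip_width: 0.0168
```

Request:
{"name": "jog_arm", "arguments": {
  "plan": [
    [[0.1,0,0,0,0,0],[0.1,0,0,0,0,0],[0.1,0,0,0,0,0],[0,0,0,0,0,0]]
  ]
}}

```text
time_s: 9.85
position: [0.5429, -0.2269, 0.0258]
tool_rot: [[0.923, -0.386, -0.002], [-0.386, -0.923, 0.002], [-0.003, -0.001, -1.0]]
ft_force: [-2.4, 2.8, -2.7]
grip_width: 0.0166
```

Request:
{"name": "jog_arm", "arguments": {
  "plan": [
    [[0.07,0,0,0,0,0],[0.07,0,0,0,0,0],[0.06,0,0,0,0,0],[0,0,0,0,0,0]]
  ]
}}

```text
time_s: 10.25
position: [0.5521, -0.2311, 0.0267]
tool_rot: [[0.923, -0.386, 0.002], [-0.386, -0.923, -0.001], [0.003, 0.0, -1.0]]
ft_force: [3.3, 0.3, -2.1]
grip_width: 0.0169
```

The force turned from opposing (-2.4) to pulling (+3.3), as expected once the bulge is past. I'll nudge toward the stop and look.

Request:
{"name": "jog_arm", "arguments": {
  "plan": [
    [[0.04,0,0,0,0,0],[0,0,0,0,0,0],[0,0,0,0,0,0]]
  ]
}}

```text
time_s: 10.55
position: [0.5526, -0.2314, 0.0266]
tool_rot: [[0.923, -0.386, 0.001], [-0.386, -0.923, -0.0], [0.001, 0.0, -1.0]]
ft_force: [1.3, 1.6, 0.0]
grip_width: 0.0168
```

```bash
python3 - <<'E'
from h import *
im,d,P,T=look("w5")
im,d=vision.get_image("scene"); save("s5",cv2.resize(im[230:360,110:260],None,fx=4,fy=4,interpolation=cv2.INTER_CUBIC))
E
```

```text
10.55 [ 0.5526 -0.2314  0.0266] yaw -22.7 0.0167875721453592 [1.3 1.6 0. ]
```

View pics/w5.png

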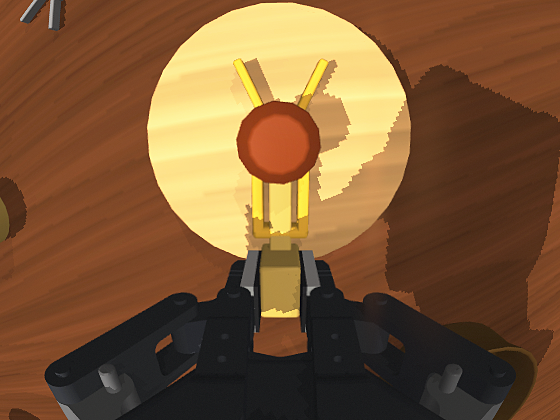

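View pics/s5.png

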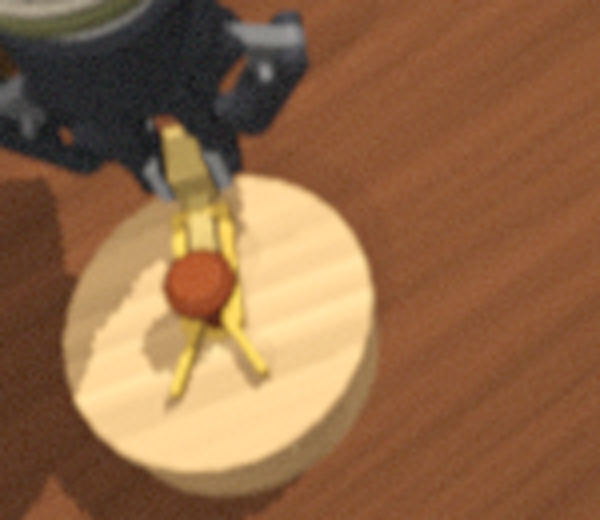

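Request:
{"name": "jog_arm", "arguments": {
  "plan": [
    [[0.05,0,0,0,0,0],[0,0,0,0,0,0],[0,0,0,0,0,0]]
  ]
}}

```text
time_s: 10.95
position: [0.5535, -0.2316, 0.0261]
tool_rot: [[0.923, -0.386, -0.002], [-0.386, -0.923, 0.001], [-0.002, -0.0, -1.0]]
ft_force: [-3.7, 3.4, 0.6]
grip_width: 0.0171
```

About 4.7 N now opposes the push at the stop, so the neck is fully home. I'll back off 1.5 mm into the middle of the seat and lower onto the lid.

Request:
{"name": "jog_arm", "arguments": {
  "plan": [
    [[-0.04,0,0,0,0,0],[0,0,0.04,0,0,0],[0,0,0.03,0,0,0],[0,0,0,0,0,0],[0,0,0,0,0,0]]
  ]
}}

```text
time_s: 11.45
position: [0.553, -0.2316, 0.0236]
tool_rot: [[0.923, -0.386, 0.0], [-0.386, -0.923, -0.0], [0.001, 0.0, -1.0]]
ft_force: [2.0, 1.3, -0.5]
grip_width: 0.0167
```

Request:
{"name": "jog_arm", "arguments": {
  "plan": [
    [[0,0,0.03,0,0,0],[0,0,0,0,0,0],[0,0,0,0,0,0]]
  ]
}}

```text
time_s: 11.75
position: [0.5529, -0.2315, 0.0228]
tool_rot: [[0.923, -0.386, 0.001], [-0.386, -0.923, -0.0], [0.001, 0.0, -1.0]]
ft_force: [1.3, 1.9, 3.9]
grip_width: 0.0167
```

On the lid now (+3.9 N upward, computed underside 0.0538 against a lid at 0.054). Release and rise.

Request:
{"name": "jog_arm", "arguments": {
  "plan": [
    [[0,0,0,0,0,0],[0,0,0,0,0,0],[0,0,0,0,0,0],[0,0,0,0,0,0],[0,0,0,0,0,0],[0,0,0,0,0,0]]
  ],
  "grip": 0.1
}}

```text
time_s: 12.35
position: [0.5527, -0.2314, 0.0224]
tool_rot: [[0.923, -0.386, -0.0], [-0.386, -0.923, 0.0], [-0.0, 0.0, -1.0]]
ft_force: [0.1, -0.1, -0.0]
grip_width: 0.0468
```

Request:
{"name": "jog_arm", "arguments": {
  "plan": [
    [[0,0,-0.2,0,0,0],[0,0,-0.4,0,0,0],[0,0,-0.6,0,0,0],[-0.3,0,-0.6,0,0,0],[-0.5,0,-0.6,0,0,0],[-0.5,0,-0.4,0,0,0],[-0.3,0,0,0,0,0],[0,0,0,0,0,0],[0,0,0,0,0,0]]
  ]
}}

```text
time_s: 13.25
position: [0.494, -0.2069, 0.1348]
tool_rot: [[0.922, -0.386, 0.001], [-0.386, -0.922, -0.0], [0.001, 0.0, -1.0]]
ft_force: [-0.5, -0.1, -0.2]
grip_width: 0.0472
```

```bash
python3 - <<'E'
from h import *
im,d,P,T=look("w6")
H=cv2.cvtColor(im,cv2.COLOR_RGB2HSV)[...,0]
u=np.array([.923,-.386]);v=np.array([.386,.923]); q=P[...,:2]-[.6107,-.255]; a=q@u; b=q@v
for lo,hi,n,w in [(-.076,-.052,"grip",.009),(-.044,-.018,"legs/bar",.013),(.016,.034,"flare",.021)]:
    for x in np.arange(lo,hi,.006):
        k=(d>0)&(abs(a-x)<.003)&(abs(b)<w)&(P[...,2]>.058)
        if k.any(): print(n,x.round(3),k.sum(),"z",np.percentile(P[k][:,2],[10,50,90]).round(4),"b",b[k].min().round(4),b[k].max().round(4))
k=(d>0)&(P[...,2]>.058)&(P[...,2]<.07)&(abs(b)<.03)&(a>.01); print("open end a max",a[k].max() if k.any() else None)
k=(d>0)&(P[...,2]>.077)&(abs(b)<.03)&(a<-.04)&(P[...,2]<.09); print("grip a",a[k].min(),a[k].max())
im,d=vision.get_image("scene"); save("s6",cv2.resize(im[230:360,110:260],None,fx=4,fy=4,interpolation=cv2.INTER_CUBIC)); 
im,d=vision.get_image("top"); save("t6",im)
E
```

```text
13.25 [ 0.494  -0.2069  0.1348] yaw -22.71 0.047150196938598586 [-0.5 -0.1 -0.2]
grip -0.076 100 z [0.0806 0.0819 0.0828] b -0.009 0.0089
grip -0.07 229 z [0.0812 0.0822 0.0829] b -0.0089 0.0089
grip -0.064 198 z [0.081 0.082 0.083] b -0.0089 0.0082
grip -0.058 224 z [0.0811 0.0821 0.083 ] b -0.0089 0.0081
legs/bar -0.044 226 z [0.0629 0.0641 0.0651] b -0.0125 0.0126
legs/bar -0.038 230 z [0.063  0.064  0.0651] b -0.0125 0.0125
legs/bar -0.032 199 z [0.0631 0.064  0.0648] b -0.0125 0.0125
legs/bar -0.026 190 z [0.0633 0.064  0.065 ] b -0.0117 0.0125
legs/bar -0.02 209 z [0.0631 0.064  0.0649] b -0.0124 0.0124
flare 0.016 26 z [0.0633 0.0917 0.0934] b -0.0132 0.0133
flare 0.022 84 z [0.0628 0.064  0.0649] b -0.0158 0.0164
flare 0.028 89 z [0.0626 0.0639 0.0653] b -0.019 0.0187
flare 0.034 37 z [0.0631 0.0639 0.0646] b -0.0187 0.0202
open end a max 0.0344904036216905
grip a -0.07598919646382946 -0.05077339518981496
```

View pics/w6.png

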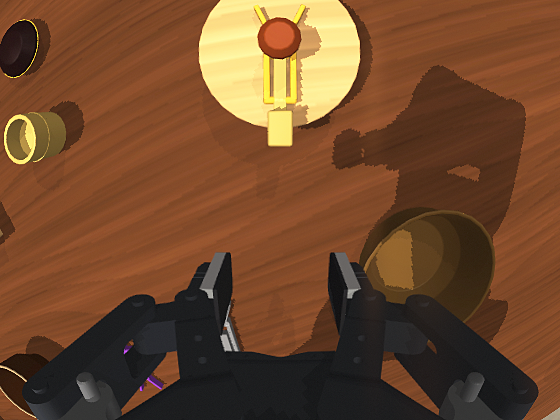

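View pics/s6.png

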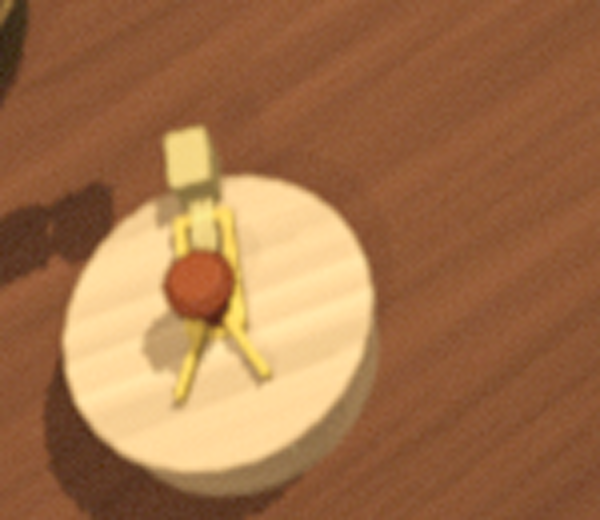

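View pics/t6.png

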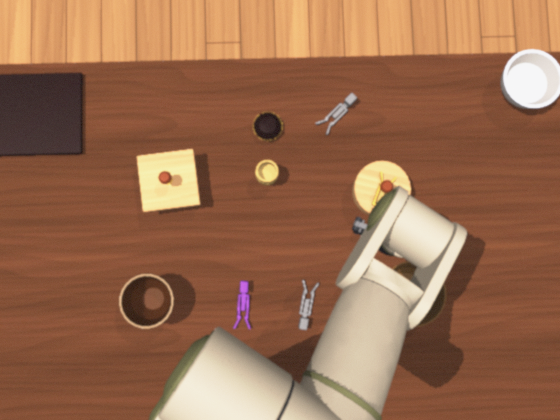

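Final checks:
- **Seat:** the open end is 34.5 mm past the post axis (35 expected when home), and the grip centre is 63.4 mm behind it (64 expected).
- **Level:** the leg tops are at z 0.064 front and back, and the grip top is at 0.082.
- **Tea bowl:** unmoved at (147,301).
- **Gripper:** clear of everything.

```bash
python3 -c "
from h import *
print(close_job())"
```

```text
the job is handed in; nothing more can be done
None
```

The brass clip is snapped home on the neck of the round box's post, lying level on the lid. I handed the job in at about 13.4 s.

- **First grasp missed:** the fingers shut on nothing above the grip. Wrist and scene depth both showed the real fingertips about 38 mm short of the reported TCP. I corrected for that and the second grasp held, with the clip unmoved in between.
- **Insertion:** the push force turned from opposing to pulling as the bulge passed the neck. It then rose to about 4.7 N against the stop. I backed off about 1.5 mm, lowered the clip onto the lid (3.9 N contact) and released.
- **Final position:** the open end is 34.5 mm past the post axis (35 mm expected) and the grip is 63.4 mm behind it (64 mm expected). The leg tops are at z = 0.064 all along.
- **Surroundings:** the tea bowl is where it was in the top view, as are the grey and purple look-alikes, and the gripper was touching nothing. Apart from the TCP offset, no check disagreed.

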